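# Snap the packed food box shut

### The job

The clear food box standing on the raised steel tray is packed for the freezer but its hinged lid is still up. Swing that lid down and press its free edge, opposite the hinge, down past the spring catch until it clicks and the lid stays fully shut. Leave the other food box open, with its lid as it is.

Things in the scene. Friction and masses are not known exactly. Their poses are not given: they have to be found in the camera images.
- packed: Box to shut, on a shallow steel tray (170x265x12 mm) that a low wire stand holds 15 to 50 mm up: clear food box 124x166x70 mm, green hinged lid; fixed, cannot slide. Origin: centre of underside; x from the front (catch) to the hinge, y along the hinge. Hinge line at x=59, z=66 mm. Shut, the lid is a flat slab x -54..62, y -83..83 mm, top at z=70, with a 30 mm wide tab in front to x=-64.
- packed_lid (a joint): Lid angle of that box, rad: 0 shut, growing as it opens upward; starts at 0.3 to 0.9. The stiff hinge stays where it is left. At about 0.08 the tab meets the catch; a push of about 7 to 11 N near the rim takes it past (click at about 0.03) and it stays at 0 to 0.01, on a hard stop. Short of that it stays at 0.03 to 0.08, not shut.
- packed_edge (a point): Middle of the front rim (free edge, away from the hinge), on the top face of that lid; moves with it. Press the lid from above 10 to 35 mm inside this rim. Just in front of the rim a white spring clip on the box (32 mm wide, 6 to 20 mm beyond the rim, up to z=77 mm of the box) hooks over the tab by itself as it passes; do not press on the clip.
- spare_edge (a point): The same point on the lid of the other, equal food box, which stands directly on the freezer top without tray or stand; its lid is open too and must stay as it is.

How it is judged:
At the end, for the whole second after the job is handed in: The lid of the box on the tray is past its catch and stays within 0.03 rad (about 3 mm at the rim) of fully shut, at rest; the rim of the other box's lid is within 30 mm of where it was (value of joint packed_lid below 0.03 rad and velocity of joint packed_lid below 0.1 rad/s and distance of spare_edge from where it was at the start of the episode below 0.03 m); the robot touches nothing.
It fails at once if the other box's lid is moved by more than 30 mm at its rim (distance of spare_edge from where it was at the start of the episode above 0.03 m).
It also fails if it takes over 29 s, if anything falls off the work surface, if the arm or the gripper's body presses on something with over 40 N, if the wrist force passes 120 N, or if a joint passes its speed limit or range.

### The arm

A 6-joint arm with a two-finger parallel gripper is mounted at the origin on a cart in front of the work surface, level with it; the furniture and walls round the work are solid. World frame = base frame: x ahead of the robot, y to its left, z up, the work surface at z = 0. Lengths are in m, angles in rad, forces in N, time in s.
With the tool pointing down it reaches from about 0.25 to 0.725 m from the base axis. Payload 4 kg.
Tool frame: the origin (TCP) lies at the very end of the fingers, on their centre line; the grasp point (between the pads) lies 19 mm behind it; z points along the fingers, y is the line along which they close (so a half turn about z gives the same grasp; the last joint's range is limited). The gripper opens to 85 mm and grips with 20 to 120 N. Pads are 22 mm wide; open, the fingers measure 114 mm over their backs; the gripper's body (76 mm by 85 mm) begins 54 mm behind the grasp point. The pads swing forward as they close: fully open they stand 13 mm farther back than shut.
Start: joints at [1.252, 0.241, 0.005, 1.335, 0, 1.571], TCP at [0.157, 0.475, 0.231] pointing down, gripper open.
Joint ranges: [-2.72, 2.72], [-1.05, 1.87], [-1.09, 1.28], [-1.99, 2.15], [-1.42, 1.44], [-3.14, 3.14]. Speed limits (rad/s): [2.79, 2.79, 3.14, 3.14, 3.14, 3.14].

### API

Orientations are given as a unit quaternion [x, y, z, w].
In Python, from workcell import bot, vision, workorder gives the robot as it stands.
- The arm moves only by the shell command python3 -m creep 'ROWS' [OPENING]. ROWS is JSON, a list of rows, each a list of 2 entries, a list of its own where there are three numbers: the shift along the tool's x, y, z in mm, then the turn, a rotation vector about the tool's x, y, z in rad. In form: [[[dx, dy, dz], [wx, wy, wz]], ...]. A call has 1 to 12 rows; each row shifts and turns the commanded pose from where the row before left it, along the tool's axes as they then stand; what a row does not reach is not made up. A row lasts 1/8 s, in which the tool goes at most 62.5 mm and 10.7 degrees, less where a joint would pass 70% of its speed; a pose out of reach is approached as far as the arm can. A call is refused whole if a number of a shift passes 62.5 or a number of a turn 0.188, either way. A call with a gripper value outside its range is refused whole. OPENING is the finger opening in mm, from 0 to 85.4, set as the call begins (- or left out, the last holds). The fingers move at their own pace and stop on an object; the grip force is fixed at half the most. Time passes only in rows, so rows that do not move let the fingers close. It gives the time, the measured TCP pose, the force, the opening and the grip force at its end, in the units of the state.
- bot.get_obs(): the state, without advancing time (a new reading comes with each control period).
- vision.camera(name): name is "scene" or "side" or "wrist"; returns a dict with "image" (420x560x3 uint8, blue, green, red), "z_map" (420x560 float32, m along the optical axis (not along the pixel's ray), 0 where there is no reading), "K" (3x3 intrinsics, pixels), "rvec" (rotation vector, rad) and "tvec" (3), from world to camera coordinates, as OpenCV has them; the wrist camera has in their place "tool_from_camera" (4x4, takes a point from camera to tool coordinates, whose origin is the TCP and whose axes are the flange's). Camera axes: x right, y down, z forward; pixel columns grow to the right and rows downward; lengths in m; the calibration is good to about 2 mm. A picture is of the moment at which its call begins: read the wrist's pose just before it.
- workorder.job_done(): hands the job in; it is judged then, once.
Trained networks look in a picture, given as the dict that the camera call returned (one of the last four; its "shot" number tells which), for a name from the list of things; names that differ only in an ending like _2 or _b are one class to them, and where a whole thing is asked for, a point or a joint stands for the part that bears it (a point fixed in the world has none). Each returns a list of dicts, best first, with "score" (0 to 1); they miss things now and then, are a little off and sometimes report something else, mostly with a low value. They report only what shows in the picture. A call takes as long as a camera call.
- vision.spot_in(picture, query): "position" ([column, row] in pixels, amid what is visible of it).
- vision.place_of(picture, query): "position" ([column, row] in pixels: a listed point, or the origin of a listed thing).
The state is a dict: "clock": time; "joint_pos": joint angles; "joint_vel": joint speeds; "tau": joint torques, N m; "eef_pos": TCP position; "tool_rot": TCP orientation; "ft_force": force on the tool from outside, world axes, zero at the start; "ft_torque": the same for the moment, N m; "grip_width": finger opening in m; "grasp_force": force on a finger pad.
Only numpy, scipy, OpenCV 4.12 (cv2) and the standard library are available. Lean on these libraries where they do the work, as an engineer would, in place of code of your own. Each camera call takes 0.05 s, during which the arm holds its last target. There are 200 camera calls.

## Working session

There is one attempt and no reset: what is moved stays moved. The work goes in short steps, Python scripts to look and compute and a shell command to move; the robot and the scene stay as the last step left them, time stands still between calls to the robot, and variables do not carry over. Pictures are saved under pics/ and viewed, at most 10 in all, crops included, and the job is handed in when it is done.

```bash
mkdir -p pics
cat > h.py <<'E'
import numpy as np, cv2
from workcell import bot, vision, workorder
from scipy.spatial.transform import Rotation as R
def world(c,px,obs=None):
    u,v=int(round(px[0])),int(round(px[1]))
    w=c["z_map"][max(v-2,0):v+3,max(u-2,0):u+3]; w=w[w>0]
    if not len(w): return None
    z=np.median(w); p=z*np.linalg.inv(c["K"])@np.array([px[0],px[1],1])
    if "rvec" in c:
        return cv2.Rodrigues(np.array(c["rvec"]))[0].T@(p-np.ravel(c["tvec"]))
    q=c["tool_from_camera"]@np.append(p,1)
    return R.from_quat(obs["tool_rot"]).apply(q[:3])+obs["eef_pos"]
E
python3 - <<'E'
from h import *
o=bot.get_obs(); print(o["clock"],o["eef_pos"],o["tool_rot"],o["ft_force"])
ims=[]
for n in ["scene","side"]:
    c=vision.camera(n); cv2.imwrite(f"pics/{n}0.png",c["image"])
    for q in ["packed","packed_edge","spare_edge","packed_lid"]:
        for f in (vision.place_of,vision.spot_in):
            for d in f(c,q)[:3]:
                w=world(c,d["position"]); print(n,q,f.__name__,np.round(d["position"]),round(d["score"],2),None if w is None else w.round(3))
E
```

```text
0.0 [0.15651929 0.47422095 0.23041844] [ 1.58711081e-01  9.87324531e-01 -1.02019966e-03 -1.52723123e-04] [0.71303093 0.02647113 0.75849475]
scene packed call [290. 225.] 0.63 [ 0.525 -0.066  0.094]
scene packed call [293. 215.] 0.93 [ 0.597 -0.022  0.065]
scene packed_edge call [289. 202.] 0.8 [ 0.535 -0.052  0.159]
scene packed_edge call [297. 201.] 0.76 [ 0.567 -0.055  0.146]
scene spare_edge call [194. 173.] 0.66 [0.509 0.293 0.119]
scene spare_edge call [203. 172.] 0.59 [0.544 0.291 0.107]Traceback (most recent call last):
  File "<stdin>", line 8, in <module>
ValueError: it knows: packed, packed_edge, spare_edge
```

View pics/scene0.png

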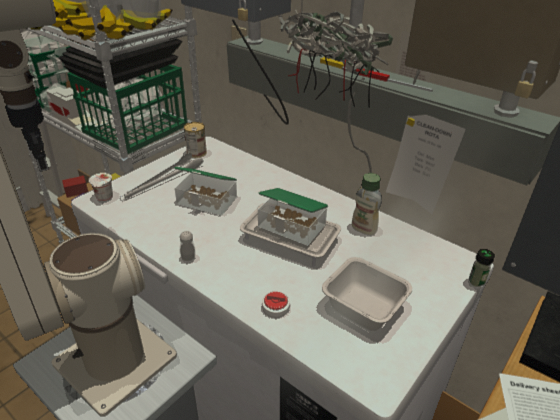

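The scene view shows the packed box on the tray at about (290,220), its green lid at (293,200), and the spare box at (205,190). I'll check the side view and take the lid's point cloud.

```bash
cat >> h.py <<'E'
def cloud(c,mask,obs=None):
    v,u=np.nonzero(mask&(c["z_map"]>0)); z=c["z_map"][v,u]
    P=(np.linalg.inv(c["K"])@np.vstack([u,v,np.ones(len(u))])*z).T
    if "rvec" in c: return (P-np.ravel(c["tvec"]))@cv2.Rodrigues(np.array(c["rvec"]))[0]
    T=c["tool_from_camera"]
    return R.from_quat(obs["tool_rot"]).apply(P@T[:3,:3].T+T[:3,3])+obs["eef_pos"]
def green(c):
    h=cv2.cvtColor(c["image"],cv2.COLOR_BGR2HSV)
    return (h[...,0]>50)&(h[...,0]<95)&(h[...,1]>110)&(h[...,2]>30)
E
python3 - <<'E'
from h import *
for n in ["scene","side"]:
    c=vision.camera(n); cv2.imwrite(f"pics/{n}1.png",c["image"])
    if n=="side":
      for q in ["packed","packed_edge","spare_edge"]:
        for d in vision.place_of(c,q)[:3]:
            w=world(c,d["position"]); print(n,q,np.round(d["position"]),round(d["score"],2),None if w is None else w.round(3))
    P=cloud(c,green(c))
    P=P[(P[:,0]>.35)&(P[:,0]<.75)&(P[:,1]>-.25)&(P[:,1]<.17)&(P[:,2]>.06)&(P[:,2]<.28)]
    if len(P)<30: print(n,len(P)); continue
    m=np.median(P,0); Q=P[np.linalg.norm(P-m,axis=1)<.13]
    m=Q.mean(0); _,s,V=np.linalg.svd(Q-m,full_matrices=False); 
    print(n,len(Q),m.round(3),"normal",V[2].round(3),"rms",s[2]/len(Q)**.5)
    rc,sz,an=cv2.minAreaRect(((Q-m)@V[:2].T).astype(np.float32))
    for b in cv2.boxPoints((rc,sz,an)): print("corner",(m+b@V[:2]).round(3))
E
```

```text
scene 585 [ 0.571 -0.042  0.142] normal [-0.384 -0.061 -0.921] rms 0.0008034573378898635
corner [ 0.538 -0.125  0.161]
corner [0.509 0.032 0.163]
corner [0.61  0.052 0.12 ]
corner [ 0.639 -0.106  0.118]
side packed [283. 225.] 0.96 [ 0.566 -0.051  0.069]
side packed_edge [268. 195.] 0.88 [ 0.528 -0.027  0.159]
side spare_edge [254. 144.] 0.8 [0.509 0.269 0.128]
side 1394 [ 0.576 -0.042  0.139] normal [-0.39  -0.062 -0.919] rms 0.0011256418164685455
corner [ 0.538 -0.128  0.162]
corner [ 0.644 -0.108  0.115]
corner [0.615 0.056 0.116]
corner [0.508 0.036 0.163]
```

View pics/side1.png

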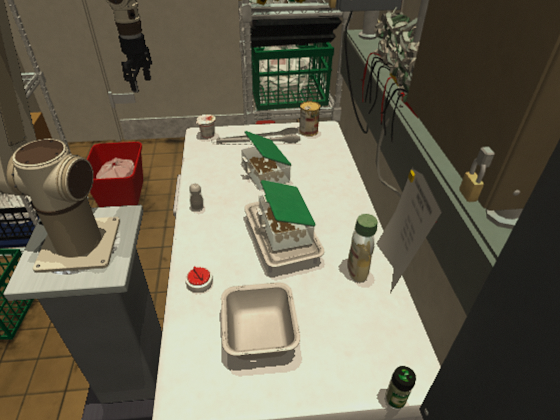

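Side view: the packed lid is at (288,203), with its rim facing the robot and the hinge on the far side. The spare lid is at (268,150).

From the lid fit:
- **Box:** yaw about 0.18 rad, base z about 0.049, lid angle about 0.40 rad.
- **Press point when shut:** about (0.534, -0.044, 0.119), 22 mm inside the rim.

Next I move above it with the fingers closed.

```bash
python3 -m creep '[[[-43.4,-31.2,0],[0,0,0]],[[-43.4,-31.2,0],[0,0,0]],[[-43.4,-31.2,0],[0,0,0]],[[-43.4,-31.2,0],[0,0,0]],[[-43.4,-31.2,0],[0,0,0]],[[-43.4,-31.2,0],[0,0,0]],[[-43.4,-31.2,0],[0,0,0]],[[-43.4,-31.2,0],[0,0,0]],[[-43.4,-31.2,0],[0,0,0]],[[-43.4,-31.2,0],[0,0,0]],[[-43.4,-31.2,0],[0,0,0]],[[-43.4,-31.2,0],[0,0,0]]]' 0
python3 -m creep '[[[0,0,0],[0,0,-0.167]],[[0,0,0],[0,0,-0.167]],[[0,0,0],[0,0,-0.167]],[[0,0,0],[0,0,0]],[[0,0,0],[0,0,0]]]'
python3 - <<'E'
from h import *
o=bot.get_obs(); M=R.from_quat(o["tool_rot"]).as_matrix(); print(o["clock"],M.round(3))
print("to press, tool mm",(M.T@(np.array([.534,-.044,.119])-o["eef_pos"])*1000).round(1))
c=vision.camera("wrist"); cv2.imwrite("pics/w1.png",c["image"])
P=cloud(c,green(c),o); Q=P[np.linalg.norm(P-np.median(P,0),axis=1)<.13]
m=Q.mean(0); V=np.linalg.svd(Q-m,full_matrices=False)[2]; print(len(Q),V[2].round(3))
for b in cv2.boxPoints(cv2.minAreaRect(((Q-m)@V[:2].T).astype(np.float32))): print((m+b@V[:2]).round(3))
E
```

```text
clock: 2.1
eef_pos: [0.5349, -0.0456, 0.2314]
tool_rot: [0.159, 0.987, 0.0, 0.0]
ft_force: [-0.5, 0.7, 0.0]
grip_width: 0.0002
grasp_force: 0.0
clock: 2.72
eef_pos: [0.5339, -0.0439, 0.2313]
tool_rot: [-0.09, 0.996, -0.0, 0.0]
ft_force: [0.1, -0.3, 0.9]
grip_width: -0.0001
grasp_force: 0.0
2.725 [[-0.984 -0.179  0.   ]
 [-0.179  0.984 -0.   ]
 [-0.    -0.    -1.   ]]
to press, tool mm [-1.000e-01 -1.000e-01  1.123e+02]
19755 [0.42  0.067 0.905]
[0.596 0.056 0.122]
[ 0.628 -0.108  0.119]
[ 0.496 -0.134  0.183]
[0.464 0.03  0.185]
```

View pics/w1.png

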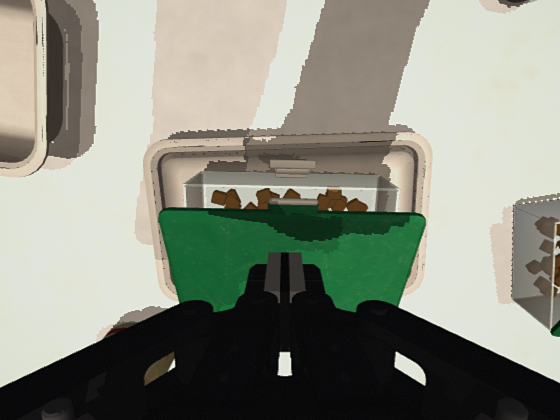

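Wrist view: the lid rim is at row ~212, the tab at (293,203) and the white clip at (293,168). The fingers are over the lid, centred. The rectangle came out too long, so I'll measure the rim and clip directly.

Run:
```python
from h import *
o=bot.get_obs(); c=vision.camera("wrist")
for q in ["packed_edge","packed"]: print(q,[(np.round(d["position"]),round(d["score"],2)) for d in vision.place_of(c,q)[:2]])
M=R.from_quat(o["tool_rot"])
for p in [(200,214),(230,216),(292,214),(350,218),(400,216),(292,165),(292,170),(292,175),(230,240),(350,240),(292,230)]:
    w=world(c,p,o); print(p,w.round(3),"tool",(M.inv().apply(w-o["eef_pos"])*1000).round(0))
```

```text
packed_edge [(array([293., 214.]), 0.67)]
packed [(array([289., 224.]), 0.7)]
(200, 214) [ 0.537 -0.096  0.158] tool [  6. -51.  73.]
(230, 216) [ 0.535 -0.078  0.158] tool [  5. -33.  73.]
(292, 214) [ 0.527 -0.041  0.158] tool [ 6.  4. 74.]
(350, 218) [ 0.523 -0.006  0.158] tool [ 4. 40. 73.]
(400, 216) [0.517 0.024 0.157] tool [ 5. 70. 74.]
(292, 165) [ 0.503 -0.045  0.121] tool [ 31.   5. 110.]
(292, 170) [ 0.506 -0.044  0.119] tool [ 27.   5. 112.]
(292, 175) [ 0.517 -0.041  0.075] tool [ 16.   6. 156.]
(230, 240) [ 0.553 -0.076  0.151] tool [-13. -35.  80.]
(350, 240) [ 0.539 -0.001  0.152] tool [-13.  41.  79.]
(292, 230) [ 0.538 -0.039  0.155] tool [-5.  4. 76.]
```

```bash
python3 -m creep '[[[-8,4,20],[0,0,0]],[[0,0,20],[0,0,0]],[[0,0,20],[0,0,0]],[[0,0,8],[0,0,0]],[[0,0,8],[0,0,0]],[[0,0,8],[0,0,0]],[[0,0,8],[0,0,0]],[[0,0,8],[0,0,0]],[[0,0,0],[0,0,0]]]'
```

```text
clock: 4.05
eef_pos: [0.5405, -0.0385, 0.1305]
tool_rot: [-0.091, 0.996, 0.0, -0.001]
ft_force: [0.6, -0.7, 1.2]
grip_width: 0.0
grasp_force: 0.0
```

```bash
python3 -m creep '[[[0,0,3],[0,0,0]],[[0,0,3],[0,0,0]],[[0,0,2],[0,0,0]],[[0,0,0],[0,0,0]]]'; python3 -m creep '[[[0,0,2],[0,0,0]],[[0,0,1],[0,0,0]],[[0,0,0],[0,0,0]]]'
```

```text
clock: 4.55
eef_pos: [0.5411, -0.0386, 0.1234]
tool_rot: [-0.091, 0.996, -0.0, 0.0]
ft_force: [-0.8, 0.5, 0.9]
grip_width: -0.0001
grasp_force: 0.4
clock: 4.92
eef_pos: [0.5411, -0.0387, 0.1224]
tool_rot: [-0.091, 0.996, -0.0, 0.001]
ft_force: [-4.5, -0.0, 11.5]
grip_width: 0.0001
grasp_force: 6.0
```

At the catch; press on.

```bash
python3 -m creep '[[[0,0,1],[0,0,0]],[[0,0,1],[0,0,0]],[[0,0,0],[0,0,0]]]'; python3 -m creep '[[[0,0,1.5],[0,0,0]],[[0,0,1],[0,0,0]],[[0,0,0],[0,0,0]]]'
```

```text
clock: 5.3
eef_pos: [0.5408, -0.0387, 0.1186]
tool_rot: [-0.091, 0.996, -0.0, -0.0]
ft_force: [-1.7, -0.2, 2.0]
grip_width: 0.0
grasp_force: 1.0
clock: 5.68
eef_pos: [0.5414, -0.0385, 0.1163]
tool_rot: [-0.091, 0.996, -0.0, 0.0]
ft_force: [-2.0, -0.0, 5.1]
grip_width: -0.0005
grasp_force: 2.8
```

```bash
python3 -m creep '[[[0,0,1],[0,0,0]],[[0,0,1],[0,0,0]],[[0,0,0],[0,0,0]]]'; python3 -m creep '[[[0,0,1],[0,0,0]],[[0,0,1],[0,0,0]],[[0,0,0],[0,0,0]]]'
```

```text
clock: 6.05
eef_pos: [0.5414, -0.0386, 0.1162]
tool_rot: [-0.091, 0.996, -0.0, 0.001]
ft_force: [-4.9, 0.9, 15.3]
grip_width: 0.0001
grasp_force: 7.8
clock: 6.42
eef_pos: [0.5415, -0.0386, 0.116]
tool_rot: [-0.091, 0.996, -0.0, 0.002]
ft_force: [-9.9, 0.4, 25.7]
grip_width: 0.0002
grasp_force: 12.8
```

It clicked and reached the hard stop at z 0.116. Retracting and verifying.

```bash
python3 -m creep '[[[0,0,-10],[0,0,0]],[[0,0,-20],[0,0,0]],[[0,0,-40],[0,0,0]],[[0,0,-40],[0,0,0]],[[0,0,-20],[0,0,0]],[[0,0,0],[0,0,0]],[[0,0,0],[0,0,0]]]'
python3 - <<'E'
from h import *
o=bot.get_obs(); c=vision.camera("wrist"); cv2.imwrite("pics/w2.png",c["image"])
P=cloud(c,green(c),o); P=P[(abs(P[:,2]-.116)<.03)&(np.linalg.norm(P[:,:2]-[.56,-.04],axis=1)<.12)]
m=P.mean(0); n=np.linalg.svd(P-m,full_matrices=False)[2][2]; n*=np.sign(n[2])
print(len(P),m.round(3),n.round(4),"angle",n[:2]@[.984,.179])
c=vision.camera("side"); print([(np.round(d["position"]),world(c,d["position"]).round(3)) for d in vision.place_of(c,"spare_edge")[:2]])
E
```

```text
clock: 7.3
eef_pos: [0.5406, -0.0385, 0.2403]
tool_rot: [-0.091, 0.996, 0.0, -0.001]
ft_force: [0.2, -0.9, -0.7]
grip_width: 0.0004
grasp_force: 0.0
25061 [ 0.561 -0.036  0.115] [-4.2e-03 -3.0e-04  1.0e+00] angle -0.004190002184227117
[(array([253., 144.]), array([0.507, 0.269, 0.129]))]
```

View pics/w2.png

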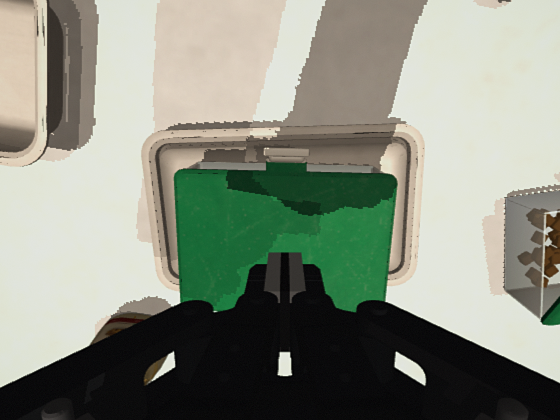

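The lid lies flat at about 0 rad, with its tab at (287,165) under the clip at (287,155). The spare lid hasn't moved, and the robot is clear of everything.

```bash
python3 -c "
from workcell import workorder
print(workorder.job_done())"
```

```text
the job is handed in; nothing more can be done
None
```

The packed box's lid clicked past its catch and measured flat (about 0 rad) after I backed the arm off, the other box's lid hadn't moved, and the job is handed in (about 7.4 s on the clock; no verdict was returned).

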